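# Set the free play of a coil winder's foot brake

## Task

Adjust the foot brake of the coil winder that stands on the bench: press its pedal right down to the stop to bed the linkage, and let it come back up. Then screw the knurled adjuster nut on the upright brake rod down (clockwise from above) until it bottoms out on the brake arm, and back it off a quarter turn for free play. Finish while still gripping the nut there between the fingers, without letting go, so that the lock nut above it can be tightened by someone else; leave the other things on the bench where they are.

Things in the scene. Friction and masses are not known exactly. Their poses are not given: they have to be found in the camera images.
- brake_unit: foot-brake unit, fixed: grey base plate 300x110x10 mm, two cheek plates, steel brake drum between them. Origin under the plate, near its middle, on the bench top; x runs along the plate from the pedal (-x, robot side) to the drum (+x), z up. In this frame the pad's middle is at x = -0.115 m, the upright brake rod with the nut at x = +0.030 m, both at y = 0
- pad_top (a point): middle of the top face of the pedal's black ribbed rubber pad, 58 mm (x) by 72 mm (y), level and 80 mm above the bench while the pedal is up; it sinks 24 mm to the stop, swinging about 7 mm towards -x
- pedal (a joint): angle of the spring pedal: 0 up, 0.14 rad down on its rubber stop. Pressing at the pad's middle takes about 6 N to start and 11 N at the stop; it springs back up when released. The rod and nut follow it down by 4 mm
- nut_mid (a point): middle of the knurled steel adjuster nut, on the rod's vertical axis, about 160 mm above the bench. The nut is round, 44 mm across and 30 mm high, clear all round. Under it lies the brake arm (24 mm wide, running to +x, with a brass cross pin 22 mm thick at the rod), its highest point 2 to 5 mm below the nut's underside: keep the fingertips above that underside
- rod_end (a point): top end of the brake rod, 32 to 35 mm above nut_mid: the highest point of the unit. A hexagonal lock nut, 28 mm over its corners and 8 mm high, sits on the thread 6 to 14 mm below it; it is fixed to the rod
- knurled_nut: the same nut; origin on its axis at its underside, 15 mm below nut_mid, z up; turns with the nut, x points to the single notch in its top face
- adjuster (a joint): angle of the nut on its right-hand thread, rad: 0 is bottomed out (a hard stop), positive is unscrewed (counter-clockwise from above); starts between 2.0 and 3.8, runs to 5.0. Sinks 4 mm a full turn clockwise. Takes about 0.06 N m to turn and stays where it is left
- oil_can: small copper oil can with a tall thin spout, 63 mm round and 139 mm high; a bystander, loose; origin under its middle
- coil_brass: wire bobbin with yellow wire, standing, 30x40x46 mm; a bystander, loose; origin under its middle
- coil_green: wire bobbin with green wire, standing, 30x40x46 mm; a bystander, loose; origin under its middle
- pliers: combination pliers lying flat, 56x173x15 mm; a bystander, loose; origin under its middle
- insulator: white porcelain knob insulator, 40 mm round, 47 mm high; a bystander, loose; origin under its middle

How it is judged:
By the outcome, as a careful person would: the job done as asked, in the order asked, and still so for the second after the job is handed in, while the arm keeps its last pose, push and grip.
It also fails if it takes over 72 s, if anything falls off the work surface, if the arm or the gripper's body presses on something with over 40 N, if the wrist force passes 120 N, or if a joint passes its speed limit or range.

## Robot

A 7-joint arm with a two-finger parallel gripper is mounted at the origin on a cart in front of the work surface, level with it; the furniture and walls round the work are solid. World frame = base frame: x ahead of the robot, y to its left, z up, the work surface at z = 0. Lengths are in m, angles in rad, forces in N, time in s.
With the tool pointing down it reaches from about 0.4 to 0.875 m from the base axis. Payload 19.3 kg.
Tool frame: the origin (TCP) lies between the finger pads, 19 mm behind the fingertips; this is the grasp point; z points along the fingers, y is the line along which they close (so a half turn about z gives the same grasp; the last joint's range is limited). The gripper opens to 85 mm and grips with 20 to 120 N. Pads are 22 mm wide; open, the fingers measure 114 mm over their backs; the gripper's body (76 mm by 85 mm) begins 54 mm behind the grasp point. The pads swing forward as they close: fully open they stand 13 mm farther back than shut.
Start: joints at [1.097, 0.521, -0.036, 1.599, 0.021, 1.021, -0.113], TCP at [0.246, -0.575, 0.25] pointing down, gripper open.
Joint ranges: [-2.91, 2.91], [-0.3, 2.13], [-1.5, 1.42], [0.17, 2.43], [-1.26, 4.41], [0.16, 1.93], [-2.52, 2.52]. Speed limits (rad/s): [1.89, 1.89, 2.39, 2.39, 3.01, 3.01, 3.01].

## Interface

Orientations are given as [roll, pitch, yaw] about the fixed x, y, z axes, in that order (R = Rz(yaw) Ry(pitch) Rx(roll)).
In Python, from workcell import telemetry, grab_frame, calibration, bot, outline_of, landmark_of gives the robot as it stands. The module is installed in compiled form; this text tells all that it offers.
- The arm moves only by the shell command python3 -m inch 'ROWS' [FORCE]. ROWS is JSON, a list of rows, each a list of 7 numbers: the shift along the tool's x, y, z in m, then the turn, a rotation vector about the tool's x, y, z in rad, then the closure, from 0 (fully open) to 1 (shut). A call has 1 to 5 rows; each row shifts and turns the commanded pose from where the row before left it, along the tool's axes as they then stand; what a row does not reach is not made up. A row lasts 1/10 s, in which the tool goes at most 50 mm and 8.59 degrees, less where a joint would pass 70% of its speed; a pose out of reach is approached as far as the arm can. A call is refused whole if a number of a shift passes 0.05 or a number of a turn 0.15, either way. A call with a gripper value outside its range is refused whole. The fingers move at their own pace and stop on an object; FORCE is the grip in N (left out, the last holds). Time passes only in rows, so rows that do not move let the fingers close. It gives the time, the measured TCP pose, the force, the opening and the grip force at its end, in the units of the state.
- telemetry.observe(): the state, without advancing time (a new reading comes with each control period).
- grab_frame(name): name is "scene" or "top" or "wrist"; returns the picture (420x560x3 uint8, red, green, blue); there is no depth.
- calibration(name): a dict with "fovy" (degrees; the focal length in pixels is half the picture's height over the tangent of half this angle, whatever the lens; pixels are square), "cx", "cy" (the principal point, pixels), "pose" (4x4, takes a point from camera to world coordinates). Camera axes: x right, y down, z forward; pixel columns grow to the right and rows downward; lengths in m; the calibration is good to about 2 mm. The wrist camera is an equidistant fisheye: a pixel r from the principal point sees the ray r / f radians off the axis. A picture is of the moment at which its call begins: read the wrist's pose just before it. calibration takes no time and is no camera call; for the wrist camera it gives the pose at the moment of the call.
- bot.job_done(): hands the job in; it is judged then, once.
Trained networks look in the newest picture that a camera, given by its name, has taken for a name from the list of things; names that differ only in an ending like _2 or _b are one class to them, and where a whole thing is asked for, a point or a joint stands for the part that bears it (a point fixed in the world has none). Each returns a list of dicts, best first, with "score" (0 to 1); they miss things now and then, are a little off and sometimes report something else, mostly with a low value. They report only what shows in the picture. A call takes as long as a camera call.
- outline_of(label, camera): "region" (420x560 bool, what is visible of it) and "rect" ([left, top, right, bottom] in pixels, round what is visible of it).
- landmark_of(label, camera): "xy" ([column, row] in pixels: a listed point, or the origin of a listed thing).
The state is a dict: "clock": time; "qpos": joint angles; "qd": joint speeds; "joint_efforts": joint torques, N m; "position": TCP position; "tool_rot": TCP orientation; "force": force on the tool from outside, world axes, zero at the start; "moment": the same for the moment, N m; "grip_width": finger opening in m; "finger_force": force on a finger pad.
Only numpy, scipy, OpenCV 4.12 (cv2) and the standard library are available. Lean on these libraries where they do the work, as an engineer would, in place of code of your own. Each camera call takes 0.05 s, during which the arm holds its last target. There are 200 camera calls.

## Working session

There is one attempt and no reset: what is moved stays moved. The work goes in short steps, Python scripts to look and compute and a shell command to move; the robot and the scene stay as the last step left them, time stands still between calls to the robot, and variables do not carry over. Pictures are saved under pics/ and viewed, at most 10 in all, crops included, and the job is handed in when it is done.

```bash
mkdir -p pics; cat > h.py <<'E'
import numpy as np, cv2
from workcell import telemetry, grab_frame, calibration, bot, outline_of, landmark_of
def ray(c,uv):
    f=210/np.tan(np.radians(c['fovy'])/2); d=np.array([(uv[0]-c['cx'])/f,(uv[1]-c['cy'])/f,1.0])
    if c.get('wrist'):
        r=np.hypot(d[0],d[1]); d=np.array([d[0]/r*np.sin(r),d[1]/r*np.sin(r),np.cos(r)]) if r>1e-9 else np.array([0,0,1.])
    P=np.array(c['pose']); d=P[:3,:3]@d; return P[:3,3],d/np.linalg.norm(d)
def cal(n):
    c=dict(calibration(n)); c['wrist']=n=='wrist'; return c
def tri(rs):
    A=0;b=0
    for o,d in rs:
        M=np.eye(3)-np.outer(d,d); A=A+M; b=b+M@o
    p=np.linalg.solve(A,b); return p,[float(np.linalg.norm((np.eye(3)-np.outer(d,d))@(p-o))) for o,d in rs]
def atz(r,z):
    o,d=r; return o+d*(z-o[2])/d[2]
E
python3 - <<'E'
from h import *
np.set_printoptions(precision=4,suppress=True)
s=telemetry.observe(); print(s)
C={};
for n in('scene','top'):
    im=grab_frame(n); cv2.imwrite(f'pics/{n}0.png',im[:,:,::-1]); C[n]=cal(n); print(n,C[n]['pose'],C[n]['fovy'])
R={}
for l in('pad_top','nut_mid','rod_end','brake_unit','knurled_nut','oil_can','coil_brass','coil_green','pliers','insulator'):
    for n in C:
        q=landmark_of(l,n)
        if q:
            R[l,n]=ray(C[n],q[0]['xy']); print(l,n,q[0]['xy'],round(q[0]['score'],2),len(q))
    if (l,'scene') in R and (l,'top') in R: print(l,*tri([R[l,'scene'],R[l,'top']]))
    elif (l,'top') in R: print(l,'z0',atz(R[l,'top'],0))
    elif (l,'scene') in R: print(l,'z0s',atz(R[l,'scene'],0))
E
```

```text
{'clock': 0.0, 'qpos': array([ 1.0968,  0.522 , -0.0363,  1.6   ,  0.0212,  1.0211, -0.1128]), 'qd': array([ 0.0028,  0.0003,  0.0012, -0.0007,  0.0016, -0.0002, -0.0017]), 'joint_efforts': array([  0.0032, -92.7114,   1.9816, -36.9931,   0.018 ,   0.0082,
         0.0001]), 'position': array([ 0.2454, -0.5745,  0.2494]), 'tool_rot': array([-3.1404,  0.0001,  0.4038]), 'force': array([ 0.2629,  0.2832, -0.1762]), 'moment': array([-0.0618,  0.075 , -0.0606]), 'finger_force': 0.0, 'grip_width': 0.08539296645646693}
scene [[ 0.6056 -0.3715  0.7037 -0.1694]
 [-0.7955 -0.2593  0.5477 -0.7126]
 [-0.021  -0.8915 -0.4526  0.6057]
 [ 0.      0.      0.      1.    ]] 45.192128290115775
top [[-0.0055 -0.9996  0.0261  0.5341]
 [-0.9996  0.0061  0.0258 -0.1533]
 [-0.026  -0.026  -0.9993  1.0303]
 [ 0.      0.      0.      1.    ]] 54.340349751326215
pad_top scene [231.0, 241.1] 0.81 1
pad_top top [255.1, 246.8] 0.62 2
pad_top [ 0.4765 -0.0868  0.0817] [0.001627646981904651, 0.0016276469819046112]
nut_mid scene [294.5, 190.8] 0.72 1
nut_mid top [319.6, 220.5] 0.65 2
nut_mid [ 0.5313 -0.2185  0.210
[... 584 characters left out ...]
 1
oil_can [ 0.5673  0.0192 -0.0087] [0.0007281379760990772, 0.0007281379760990684]
coil_brass scene [306.3, 283.0] 0.57 1
coil_brass top [317.2, 220.5] 0.63 2
coil_brass [ 0.5359 -0.2356  0.005 ] [0.0035104134916662923, 0.0035104134916662923]
coil_green scene [330.1, 284.0] 0.66 1
coil_green top [330.2, 209.1] 0.63 1
coil_green [ 0.566  -0.2709 -0.0004] [0.0009197141296709692, 0.0009197141296708931]
pliers scene [293.7, 199.6] 0.67 1
pliers top [377.8, 164.6] 0.97 1
pliers [ 0.5845 -0.2732  0.2141] [0.0904658042647589, 0.0904658042647587]
insulator scene [257.4, 235.6] 0.84 1
insulator top [232.8, 181.7] 0.76 2
insulator [ 0.6354 -0.024  -0.0007] [0.003212016778240351, 0.003212016778240471]
```

View pics/scene0.png

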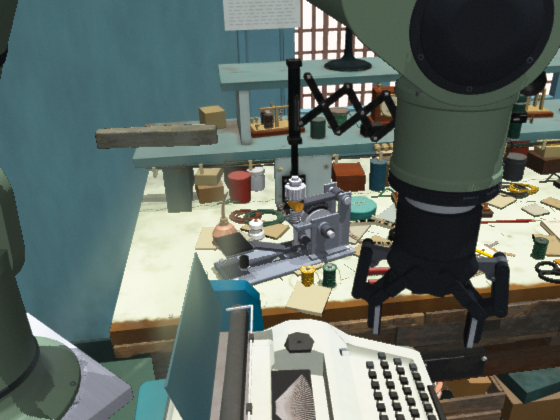

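View pics/top0.png

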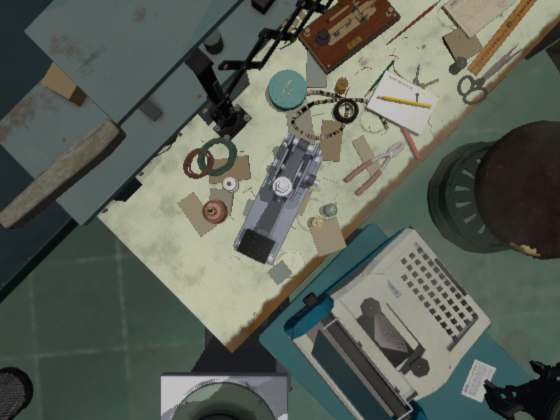

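The pictures show the pedal pad at about (258,247) in top and (231,241) in scene, and the nut with the rod at (283,186) and (294,190). The typewriter is in front and the lamp post behind. The pad-to-rod distance measures 0.146 m against 0.145 m given, with heights of 0.082 and 0.187, so the fit is good. I'll lift and go over the pad.

```bash
python3 -m inch '[[0,0,-0.043,0,0,0,0.3],[0,0,-0.043,0,0,0,1],[0,0,-0.043,0,0,0,1],[0,0,-0.043,0,0,0,1],[0.029,-0.0256,0,0,0,0,1]]'
python3 -m inch '[[0.029,-0.0256,0,0,0,0,1],[0.029,-0.0256,0,0,0,0,1],[0.029,-0.0256,0,0,0,0,1],[0.029,-0.0256,0,0,0,0,1],[0.029,-0.0256,0,0,0,0,1]]'
python3 -m inch '[[0.029,-0.0256,0,0,0,0,1],[0.029,-0.0256,0,0,0,0,1],[0.029,-0.0256,0,0,0,0,1],[0.029,-0.0256,0,0,0,0,1],[0.029,-0.0256,0,0,0,0,1]]'
python3 -m inch '[[0.029,-0.0256,0,0,0,0,1],[0.029,-0.0256,0,0,0,0,1],[0.027,-0.0256,0,0,0,0,1],[0,0,0,0,0,0,1],[0,0,0,0,0,0,1]]'
cat > m.py <<'E'
from h import *
import sys
np.set_printoptions(precision=4,suppress=True)
s=telemetry.observe(); print(s['clock'],s['position'],s['tool_rot'],s['qpos'],s['grip_width'])
R={}
for n in('wrist','top','scene'):
    c=cal(n); im=grab_frame(n); cv2.imwrite(f'pics/{n}{sys.argv[1]}.png',im[:,:,::-1])
    for l in('pad_top','nut_mid','rod_end','brake_unit','knurled_nut'):
        q=landmark_of(l,n)
        if q: R.setdefault(l,[]).append(ray(c,q[0]['xy'])); print(l,n,q[0]['xy'],round(q[0]['score'],2),atz(R[l][-1],{'pad_top':.08,'nut_mid':.16,'rod_end':.1935,'brake_unit':0,'knurled_nut':.145}[l]))
for l in R:
    if len(R[l])>1: print(l,*tri(R[l]))
E
python3 m.py 1
```

```text
clock: 1.6
position: [0.2605, -0.5435, 0.4272]
tool_rot: [3.133, 0.001, 0.398]
force: [0.8, -0.6, -0.6]
grip_width: 0.0121
finger_force: 0.0
clock: 2.1
position: [0.3456, -0.3636, 0.4222]
tool_rot: [3.141, -0.0, 0.404]
force: [0.5, 0.4, -0.3]
grip_width: -0.0
finger_force: 0.0
clock: 2.6
position: [0.4286, -0.1889, 0.4222]
tool_rot: [3.141, -0.0, 0.404]
force: [0.4, -1.1, 0.7]
grip_width: 0.0004
finger_force: 0.0
clock: 3.1
position: [0.4763, -0.0861, 0.4219]
tool_rot: [3.142, 0.0, 0.405]
force: [0.2, 0.2, -0.4]
grip_width: -0.0007
finger_force: 0.0
3.1 [ 0.4763 -0.0861  0.4219] [3.1416 0.0002 0.4052] [ 0.3914  0.1613 -0.389   1.6858  0.0632  1.3071 -1.1752] -0.0006589533869599992
pad_top wrist [280.1, 161.3] 0.94 [ 0.479  -0.0899  0.08  ]
nut_mid wrist [369.3, 98.2] 0.94 [ 0.6061 -0.1506  0.16  ]
rod_end wrist [380.3, 96.2] 0.69 [ 0.6092 -0.1527  0.1935]
brake_unit wrist [331.6, 109.9] 0.61 [ 0.5822 -0.1399  0.    ]
knurled_nut wrist [364.8, 97.8] 0.89 [ 0.6061 -0.1489  0.145 ]
nut_mid top [283.3, 186.5] 0.77 [ 0.6102 -0.1541  0.16  ]
rod_end top [283.2, 186.2] 0.55 [ 0.6079 -0.1539
[... 242 characters left out ...]
   0.16  ]
rod_end scene [295.0, 178.4] 0.91 [ 0.603  -0.1563  0.1935]
brake_unit scene [283.3, 263.7] 0.64 [ 0.5699 -0.1471  0.    ]
knurled_nut scene [295.4, 195.9] 0.67 [ 0.6183 -0.146   0.145 ]
pad_top [ 0.48   -0.0896  0.086 ] [0.00012907254262258642, 0.00012907254262259477]
nut_mid [ 0.6078 -0.1518  0.1627] [0.0027306577346165174, 0.003160837378555939, 0.0008123663750862579]
rod_end [ 0.6086 -0.1533  0.1909] [0.000987638579611619, 0.0007199531062339591, 0.0008373588745622411]
brake_unit [ 0.5767 -0.1417 -0.0057] [0.005924843261499138, 0.0060148777366046185, 0.00015451032539910004]
knurled_nut [ 0.6058 -0.1501  0.1501] [0.0023751182313518915, 0.0024947765898829122, 0.004116086471163335]
```

```bash
python3 -m inch '[[0.001,0.0025,0.045,0,0,0,1],[0,0,0.045,0,0,0,1],[0,0,0.045,0,0,0,1],[0,0,0.045,0,0,0,1],[0,0,0.045,0,0,0,1]]'
python3 -m inch '[[0,0,0.045,0,0,0,1],[0,0,0.03,0,0,0,1],[0,0,0.008,0,0,0,1],[0,0,0.004,0,0,0,1],[0,0,0,0,0,0,1]]'
```

```text
clock: 4.5
position: [0.478, -0.0883, 0.1955]
tool_rot: [3.141, -0.001, 0.404]
force: [1.8, -0.9, -0.5]
grip_width: 0.0
finger_force: 0.0
clock: 5.0
position: [0.4787, -0.0884, 0.1108]
tool_rot: [3.141, -0.001, 0.404]
force: [0.3, -0.3, 1.0]
grip_width: 0.0002
finger_force: 0.0
```

```bash
python3 -m inch '[[0,0,0.006,0,0,0,1],[0,0,0.006,0,0,0,1],[-0.001,-0.001,0.005,0,0,0,1],[-0.001,-0.001,0.005,0,0,0,1],[0,0,0,0,0,0,1]]'
python3 -m inch '[[-0.001,-0.001,0.004,0,0,0,1],[-0.001,-0.001,0.004,0,0,0,1],[-0.001,-0.001,0.003,0,0,0,1],[0,0,0,0,0,0,1]]'
python3 -m inch '[[0,0,0.002,0,0,0,1],[0,0,0,0,0,0,1]]'
```

```text
clock: 5.5
position: [0.4758, -0.0872, 0.0878]
tool_rot: [3.141, -0.001, 0.404]
force: [2.6, -0.6, 5.4]
grip_width: -0.0003
finger_force: 2.9
clock: 5.9
position: [0.4721, -0.0857, 0.0772]
tool_rot: [3.141, -0.001, 0.404]
force: [1.9, -1.7, 8.3]
grip_width: -0.0
finger_force: 3.9
clock: 6.1
position: [0.4719, -0.0857, 0.0752]
tool_rot: [3.141, -0.001, 0.404]
force: [0.7, -0.2, 8.8]
grip_width: -0.0
finger_force: 4.3
```

```bash
python3 -m inch '[[0,0,0.002,0,0,0,1],[0,0,0,0,0,0,1]]'
python3 -m inch '[[0,0,0.002,0,0,0,1],[0,0,0,0,0,0,1]]'
```

```text
clock: 6.3
position: [0.472, -0.0857, 0.074]
tool_rot: [3.141, -0.001, 0.404]
force: [-4.9, 0.8, 29.1]
grip_width: -0.0001
finger_force: 14.2
clock: 6.5
position: [0.4721, -0.0858, 0.0734]
tool_rot: [3.14, -0.001, 0.404]
force: [-15.5, 2.2, 70.7]
grip_width: -0.0003
finger_force: 36.1
```

```bash
python3 -m inch '[[0,0,-0.006,0,0,0,1],[0.001,0.001,-0.008,0,0,0,1],[0.002,0.002,-0.012,0,0,0,1],[0,0,-0.02,0,0,0,1],[0,0,-0.04,0,0,0,1]]'
python3 -m inch '[[0,0,-0.045,0,0,0,1],[0,0,-0.045,0,0,0,1],[0,0,-0.045,0,0,0,1],[0,0,-0.04,0,0,0,1],[0,0,0,0,0,0,0]]'
python3 -m inch '[[0.024,0.028,0,0,0,0,0],[0.024,0.028,0,0,0,0,0],[0.024,0.028,0,0,0,0,0],[0.024,0.027,0,0,0,0,0],[0,0,0,0,0,0,0]]'
python3 -m inch '[[0,0,0,0,0,-0.14,0],[0,0,0,0,0,-0.14,0],[0,0,0,0,0,-0.14,0],[0,0,0,0,0,-0.14,0],[0,0,0,0,0,0,0]]'
python3 m.py 2
```

```text
clock: 7.0
position: [0.4741, -0.0871, 0.1562]
tool_rot: [-3.139, 0.004, 0.404]
force: [-0.4, -0.8, 0.7]
grip_width: -0.0
finger_force: 0.0
clock: 7.5
position: [0.4768, -0.0873, 0.3367]
tool_rot: [3.138, -0.006, 0.404]
force: [-0.0, -0.2, -0.8]
grip_width: 0.0135
finger_force: 0.0
clock: 8.0
position: [0.6094, -0.1533, 0.33]
tool_rot: [-3.14, 0.001, 0.402]
force: [-1.3, 0.4, 0.3]
grip_width: 0.0848
finger_force: 0.0
clock: 8.5
position: [0.6068, -0.1515, 0.3316]
tool_rot: [-3.141, 0.0, 0.967]
force: [-0.3, 0.2, 0.6]
grip_width: 0.0853
finger_force: 0.0
8.5 [ 0.6068 -0.1515  0.3316] [-3.1406  0.0002  0.9666] [ 0.4674  0.4873 -0.4791  1.4775  0.2304  1.2339 -0.6447] 0.08533608992946903
pad_top wrist [164.1, 195.8] 0.79 [ 0.4762 -0.0915  0.08  ]
nut_mid wrist [276.9, 194.7] 0.84 [ 0.6056 -0.1528  0.16  ]
rod_end wrist [280.1, 203.0] 0.71 [ 0.609  -0.1527  0.1935]
brake_unit wrist [256.3, 165.3] 0.92 [ 0.5807 -0.1368  0.    ]
knurled_nut wrist [273.7, 190.6] 0.75 [ 0.603 -0.151  0.145]
pad_top scene [234.2, 242.5] 0.87 [ 0.4773 -0.0925  0.08  ]
nut_mid scene [293.9, 191.0] 0.65 [ 0.6104 -0.1479  0.16  ]
brake_unit scene [283.4, 261.5] 0.71 [ 0.5771 -0.142   0.    ]
knurled_nut scene [296.7, 197.0] 0.71 [ 0.6155 -0.1514  0.145 ]
pad_top [ 0.4768 -0.092   0.0802] [0.0007183847219934492, 0.0007183847219934408]
nut_mid [ 0.6058 -0.1518  0.1628] [0.00044925443793653226, 0.00044925443793639223]
brake_unit [ 0.5807 -0.138  -0.0034] [0.0009766764311913605, 0.0009766764311914425]
knurled_nut [ 0.606  -0.1534  0.1489] [0.003968933545994803, 0.003968933545994809]
```

View pics/wrist2.png

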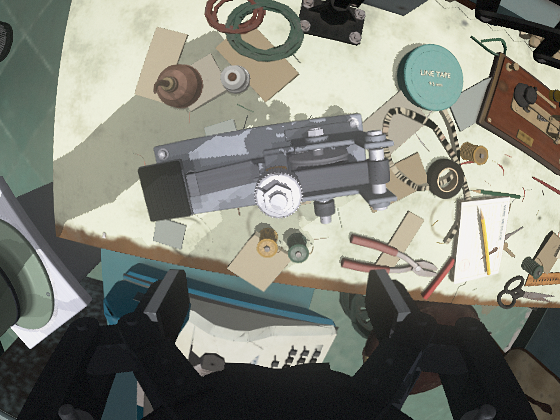

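The picture shows the nut at (277,195), clear all round. Clockwise turning lowers q7, so I'll pre-turn counter-clockwise to near the top of its range.

```bash
for i in 1; do
python3 -m inch '[[0,0,0,0,0,-0.145,0],[0,0,0,0,0,-0.145,0],[0,0,0,0,0,-0.145,0],[0,0,0,0,0,-0.145,0],[0,0,0,0,0,-0.145,0]]'
python3 -m inch '[[0,0,0,0,0,-0.145,0],[0,0,0,0,0,-0.145,0],[0,0,0,0,0,-0.145,0],[0,0,0,0,0,-0.145,0],[0,0,0,0,0,-0.145,0]]'
python3 -m inch '[[0,0,0,0,0,-0.145,0],[0,0,0,0,0,-0.145,0],[0,0,0,0,0,-0.145,0],[0,0,0,0,0,-0.145,0],[0,0,0,0,0,-0.145,0]]'
python3 -m inch '[[0,0,0,0,0,-0.145,0],[0,0,0,0,0,-0.145,0],[0,0,0,0,0,-0.145,0],[0,0,0,0,0,-0.145,0],[0,0,0,0,0,0,0]]'
done | grep -E 'clock|pos|rot'
python3 m.py 3
```

```text
clock: 9.9
position: [0.6074, -0.1517, 0.332]
tool_rot: [3.142, 0.0, 1.695]
clock: 10.4
position: [0.6074, -0.1517, 0.332]
tool_rot: [3.142, 0.0, 2.42]
clock: 10.9
position: [0.6074, -0.1518, 0.332]
tool_rot: [-3.142, 0.0, -3.139]
clock: 11.4
position: [0.6074, -0.1519, 0.3317]
tool_rot: [3.141, 0.0, -2.562]
11.4 [ 0.6074 -0.1519  0.3317] [ 3.1409  0.0001 -2.562 ] [ 0.805   0.6546 -1.093   1.4577  0.5824  1.3811  1.8392] 0.08553470935760137
pad_top wrist [385.9, 117.3] 0.97 [ 0.4753 -0.083   0.08  ]
nut_mid wrist [277.7, 197.1] 0.75 [ 0.6098 -0.1487  0.16  ]
rod_end wrist [278.5, 207.3] 0.94 [ 0.609  -0.1486  0.1935]
knurled_nut wrist [274.5, 191.2] 0.95 [ 0.61   -0.1523  0.145 ]
pad_top top [256.5, 245.4] 0.55 [ 0.4807 -0.0911  0.08  ]
brake_unit top [375.6, 165.7] 0.23 [ 0.6748 -0.3862  0.    ]
nut_mid scene [295.5, 189.9] 0.65 [ 0.6168 -0.1475  0.16  ]
rod_end scene [294.5, 178.4] 0.75 [ 0.6024 -0.1555  0.1935]
brake_unit scene [283.3, 263.5] 0.67 [ 0.5706 -0.1466  0.    ]
knurled_nut scene [292.7, 195.3] 0.82 [ 0.6175 -0.1396  0.145 ]
pad_top [ 0.4822 -0.0938  0.1167] [0.0006227189622427173, 0.0006227189622427306]
nut_mid [ 0.6099 -0.1505  0.1634] [0.0015516433626897343, 0.001551643362689821]
rod_end [ 0.6108 -0.1484  0.1888] [0.0008313384163740644, 0.0008313384163738121]
knurled_nut [ 0.6065 -0.1511  0.1525] [0.002877284367987111, 0.0028772843679871563]
brake_unit [ 0.5761 -0.2822  0.0914] [0.11619693151702405, 0.11619693151702398]
```

Averaging the two opposite wrist views puts the nut axis at (0.608, -0.151), mid at about z 0.162. I'll descend and close gently.

```bash
python3 -m inch '[[-0.001,0,0.04,0,0,0,0],[0,0,0.04,0,0,0,0],[0,0,0.04,0,0,0,0],[0,0,0.03,0,0,0,0],[0,0,0.013,0,0,0,0]]'
python3 -m inch '[[0,0,0,0,0,0,0.35],[0,0,0,0,0,0,0.35]]'
python3 -m inch '[[0,0,0,0,0,0,0.7],[0,0,0,0,0,0,0.7],[0,0,0,0,0,0,0.7],[0,0,0,0,0,0,0.7]]' 20
python3 - <<'E'
from h import *
s=telemetry.observe(); print(s)
cv2.imwrite('pics/w4.png',grab_frame('wrist')[:,:,::-1])
E
```

```text
clock: 12.8
position: [0.6072, -0.1511, 0.1664]
tool_rot: [3.139, -0.002, -2.564]
force: [-0.8, -1.5, 0.2]
grip_width: 0.0855
finger_force: 0.0
clock: 13.0
position: [0.6089, -0.151, 0.1704]
tool_rot: [-3.141, 0.001, -2.565]
force: [-0.3, 0.3, -0.1]
grip_width: 0.0593
finger_force: 0.0
clock: 13.4
position: [0.6088, -0.1507, 0.1708]
tool_rot: [-3.14, 0.001, -2.564]
force: [-3.3, 2.1, 6.8]
grip_width: 0.0431
finger_force: 22.1
{'clock': 13.4, 'qpos': array([ 0.75967357,  0.8074747 , -0.99233196,  1.63250207,  0.73881401,
        1.11696816,  1.71531936]), 'qd': array([-1.24391025e-03,  1.45053456e-04,  1.12779534e-03,  9.94686480e-04,
       -1.31500216e-03,  5.32490762e-04,  1.36793153e-05]), 'joint_efforts': array([ 8.01229812e-01, -9.44327044e+01, -2.16023201e+01, -2.85520309e+01,
        9.26747080e-01, -5.87546825e-01,  1.06099012e-02]), 'position': array([ 0.60883816, -0.15072085,  0.17083527]), 'tool_rot': array([-3.14035773e+00,  1.49115049e-03, -2.56432542e+00]), 'force': array([-3.31836165,  2.10674954,  6.80011015]), 'moment': array([0.43086548, 0.64226764, 0.01548664]), 'finger_force': 22.14629977941513, 'grip_width': 0.043063800313167755}
```

View pics/w4.png

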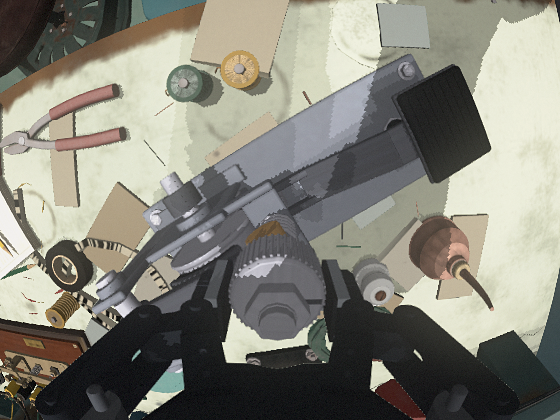

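The nut at (278,290) is centred between both fingers, and the pads are above its underside. Now I'll screw it down.

```bash
cat > s.py <<'E'
from h import *
s=telemetry.observe(); print('   yaw %.4f q7 %.3f q3 %.2f Mz %.3f F'%(s['tool_rot'][2],s['qpos'][6],s['qpos'][2],s['moment'][2]),s['force'].round(1),s['position'].round(4),'w %.4f g %.0f'%(s['grip_width'],s['finger_force']))
E
python3 -m inch '[[0,0,0,0,0,0.05,0.7],[0,0,0,0,0,0.1,0.7],[0,0,0,0,0,0.1,0.7],[0,0,0,0,0,0.1,0.7],[0,0,0,0,0,0.1,0.7]]' 35 >/dev/null; python3 s.py
python3 -m inch '[[0,0,0,0,0,0.1,0.7],[0,0,0,0,0,0.1,0.7],[0,0,0,0,0,0.1,0.7],[0,0,0,0,0,0.1,0.7],[0,0,0,0,0,0.1,0.7]]' >/dev/null; python3 s.py
```

```text
yaw -3.0183 q7 1.312 q3 -0.90 Mz 0.103 F [-1.9  2.4  5.6] [ 0.6088 -0.1507  0.1707] w 0.0428 g 36
   yaw 2.7650 q7 0.873 q3 -0.79 Mz 0.100 F [-1.3  3.7  1.4] [ 0.6088 -0.1506  0.1705] w 0.0430 g 36
```

```bash

python3 -m inch '[[0,0,0,0,0,0.1,0.7],[0,0,0.0001,0,0,0.1,0.7],[0,0,0.0001,0,0,0.1,0.7],[0,0,0.0001,0,0,0.1,0.7],[0,0,0,0,0,0.1,0.7]]' >/dev/null; python3 s.py
python3 -m inch '[[0,0,0.0001,0,0,0.1,0.7],[0,0,0.0001,0,0,0.1,0.7],[0,0,0.0001,0,0,0.05,0.7],[0,0,0,0,0,0.05,0.7],[0,0,0,0,0,0,0.7]]' >/dev/null; python3 s.py
python3 - <<'E'
from h import *
cv2.imwrite('pics/w5.png',grab_frame('wrist')[:,:,::-1])
E
```

```text
yaw 2.2652 q7 0.438 q3 -0.67 Mz 0.081 F [-0.9  2.1  2.5] [ 0.6088 -0.1505  0.1702] w 0.0431 g 36
   yaw 1.9683 q7 0.182 q3 -0.60 Mz -0.101 F [-2.5  3.   6.6] [ 0.6088 -0.1505  0.1699] w 0.0429 g 36
```

```bash

for k in 1; do
python3 -m inch '[[0,0,0,0,0,0.05,0.7],[0,0,0.0001,0,0,0.05,0.7],[0,0,0,0,0,0.05,0.7]]' >/dev/null; python3 s.py
python3 -m inch '[[0,0,0,0,0,0.05,0.7],[0,0,0.0001,0,0,0.05,0.7],[0,0,0,0,0,0.05,0.7]]' >/dev/null; python3 s.py; done
```

```text
yaw 1.8189 q7 0.053 q3 -0.56 Mz 0.076 F [-2.6  4.6  9.2] [ 0.6089 -0.1506  0.1697] w 0.0426 g 36
   yaw 1.6689 q7 -0.076 q3 -0.53 Mz 0.021 F [-1.9  3.1  8.8] [ 0.6089 -0.1505  0.1696] w 0.0428 g 36
```

View pics/w5.png

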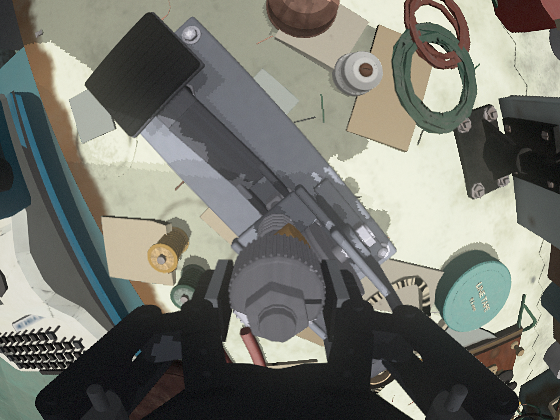

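```bash

python3 -m inch '[[0,0,0,0,0,0.05,0.7],[0,0,0,0,0,0.05,0.7],[0,0,0,0,0,0.05,0.7]]' >/dev/null; python3 s.py
python3 -m inch '[[0,0,0,0,0,0.05,0.7],[0,0,0,0,0,0.05,0.7],[0,0,0,0,0,0.05,0.7]]' >/dev/null; python3 s.py
python3 - <<'E'
from h import *
cv2.imwrite('pics/w6.png',grab_frame('wrist')[:,:,::-1])
ims=[cv2.resize(cv2.imread(f'pics/w{i}.png')[205:365,215:340],None,fx=2.1,fy=3,interpolation=cv2.INTER_CUBIC) for i in(4,5,6)]
o=np.hstack(ims); o=cv2.convertScaleAbs(o,alpha=1.6,beta=10); cv2.imwrite('pics/cmp.png',o); print(o.shape)
E
```

```text
yaw 1.5190 q7 -0.204 q3 -0.49 Mz 0.092 F [-2.   3.6  8.1] [ 0.6089 -0.1505  0.1695] w 0.0427 g 36
   yaw 1.3690 q7 -0.332 q3 -0.45 Mz 0.016 F [-2.1  4.5  6.8] [ 0.6089 -0.1505  0.1695] w 0.0428 g 36
(480, 786, 3)
```

View pics/cmp.png

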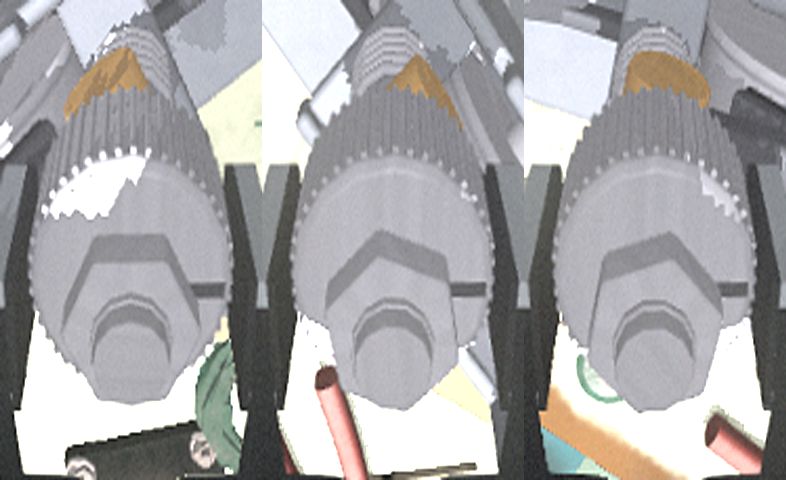

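The notch stays at the right-hand finger in all three crops, so the nut turns with the fingers and doesn't slip. I'll continue.

```bash

python3 -m inch '[[0,0,0,0,0,0.05,0.7],[0,0,0,0,0,0.05,0.7],[0,0,0,0,0,0.05,0.7]]' >/dev/null; python3 s.py
python3 -m inch '[[0,0,0,0,0,0.05,0.7],[0,0,0,0,0,0.05,0.7],[0,0,0,0,0,0.05,0.7]]' >/dev/null; python3 s.py
```

```text
yaw 1.2190 q7 -0.460 q3 -0.42 Mz 0.067 F [-2.4  3.5  6.6] [ 0.6089 -0.1505  0.1694] w 0.0427 g 36
   yaw 1.0699 q7 -0.587 q3 -0.38 Mz 1.206 F [-2.5 -0.8  6.2] [ 0.6088 -0.1507  0.1693] w 0.0426 g 36
```

```bash

python3 -m inch '[[0,0,0,0,0,0.05,0.7],[0,0,0.0001,0,0,0.05,0.7],[0,0,0,0,0,0.05,0.7]]' >/dev/null; python3 s.py
python3 -m inch '[[0,0,0,0,0,0.05,0.7],[0,0,0,0,0,0.05,0.7],[0,0,0,0,0,0.05,0.7]]' >/dev/null; python3 s.py
```

```text
yaw 0.9194 q7 -0.714 q3 -0.34 Mz 0.967 F [-2.2 -1.   5.4] [ 0.6086 -0.1511  0.1691] w 0.0427 g 36
   yaw 0.7692 q7 -0.841 q3 -0.30 Mz 1.113 F [-4.4 -0.7  5. ] [ 0.6082 -0.1514  0.1689] w 0.0430 g 36
```

It bottomed out: Mz jumped to 1.1 N m and the fingers slipped a little round the nut. I'll reverse in small steps to find where the wind-up is released.

```bash

python3 -m inch '[[0,0,0,0,0,0,0.7]]' 35 >/dev/null; python3 s.py
python3 -m inch '[[0,0,0,0,0,-0.01,0.7],[0,0,0,0,0,0,0.7]]' >/dev/null; python3 s.py
python3 -m inch '[[0,0,0,0,0,-0.01,0.7],[0,0,0,0,0,0,0.7]]' >/dev/null; python3 s.py
python3 -m inch '[[0,0,0,0,0,-0.01,0.7],[0,0,0,0,0,0,0.7]]' >/dev/null; python3 s.py
python3 -m inch '[[0,0,0,0,0,-0.01,0.7],[0,0,0,0,0,0,0.7]]' >/dev/null; python3 s.py
python3 -m inch '[[0,0,0,0,0,-0.02,0.7],[0,0,0,0,0,0,0.7]]' >/dev/null; python3 s.py
python3 -m inch '[[0,0,0,0,0,-0.02,0.7],[0,0,0,0,0,0,0.7]]' >/dev/null; python3 s.py
python3 - <<'E'
from h import *
cv2.imwrite('pics/w7.png',grab_frame('wrist')[:,:,::-1])
E
```

```text
yaw 0.7700 q7 -0.841 q3 -0.30 Mz 0.133 F [0.7 0.6 3.9] [ 0.6088 -0.1507  0.1689] w 0.0429 g 36
   yaw 0.7819 q7 -0.831 q3 -0.31 Mz -0.022 F [1.  2.7 6.8] [ 0.6088 -0.1508  0.1688] w 0.0428 g 37
   yaw 0.7919 q7 -0.822 q3 -0.31 Mz -0.047 F [-0.5  3.4  6.4] [ 0.6089 -0.1508  0.1688] w 0.0427 g 37
   yaw 0.8018 q7 -0.814 q3 -0.31 Mz -0.013 F [0.4 3.8 6.8] [ 0.6089 -0.1507  0.1689] w 0.0426 g 37
   yaw 0.8119 q7 -0.806 q3 -0.31 Mz 0.013 F [1.7 2.6 7.1] [ 0.6089 -0.1507  0.1688] w 0.0430 g 37
   yaw 0.8322 q7 -0.788 q3 -0.32 Mz 0.052 F [-0.3  3.   7.4] [ 0.6088 -0.1508  0.1688] w 0.0429 g 37
   yaw 0.8522 q7 -0.771 q3 -0.32 Mz -0.062 F [-0.7  2.7  6.8] [ 0.6089 -0.1508  0.1689] w 0.0427 g 37
```

```bash

python3 -m inch '[[0,0,0,0,0,-0.1,0.7],[0,0,-0.0001,0,0,-0.1,0.7],[0,0,-0.0001,0,0,-0.1,0.7],[0,0,-0.0001,0,0,-0.1,0.7],[0,0,-0.0001,0,0,-0.1,0.7]]' >/dev/null; python3 s.py
python3 -m inch '[[0,0,0,0,0,-0.1,0.7],[0,0,-0.0001,0,0,-0.1,0.7],[0,0,-0.0001,0,0,-0.1,0.7],[0,0,-0.0001,0,0,-0.1,0.7],[0,0,-0.0001,0,0,-0.1,0.7]]' >/dev/null; python3 s.py
python3 -m inch '[[0,0,0,0,0,-0.1,0.7],[0,0,0,0,0,-0.1,0.7],[0,0,-0.0001,0,0,-0.1,0.7],[0,0,-0.0001,0,0,-0.1,0.7],[0,0,0,0,0,-0.09,0.7]]' >/dev/null; python3 s.py
python3 -m inch '[[0,0,0,0,0,0,0.7],[0,0,0,0,0,0,0.7]]' >/dev/null; python3 s.py
python3 - <<'E'
from h import *
cv2.imwrite('pics/w8.png',grab_frame('wrist')[:,:,::-1])
ims=[cv2.resize(cv2.imread(f'pics/w{i}.png')[205:365,215:340],None,fx=2.1,fy=3,interpolation=cv2.INTER_CUBIC) for i in(6,7,8)]
cv2.imwrite('pics/cmp2.png',cv2.convertScaleAbs(np.hstack(ims),alpha=1.6,beta=10))
E
```

```text
yaw 1.3555 q7 -0.344 q3 -0.45 Mz -0.014 F [0.1 2.5 5.9] [ 0.6089 -0.1508  0.1692] w 0.0430 g 37
   yaw 1.8555 q7 0.085 q3 -0.57 Mz -0.096 F [1.3 3.1 4.6] [ 0.6089 -0.1508  0.1696] w 0.0426 g 37
   yaw 2.3455 q7 0.508 q3 -0.69 Mz -0.106 F [1.8 3.6 6.5] [ 0.609  -0.1507  0.1699] w 0.0429 g 37
   yaw 2.3416 q7 0.504 q3 -0.69 Mz 0.093 F [1.8 3.3 6.2] [ 0.6089 -0.1507  0.1698] w 0.0424 g 37
```

View pics/cmp2.png

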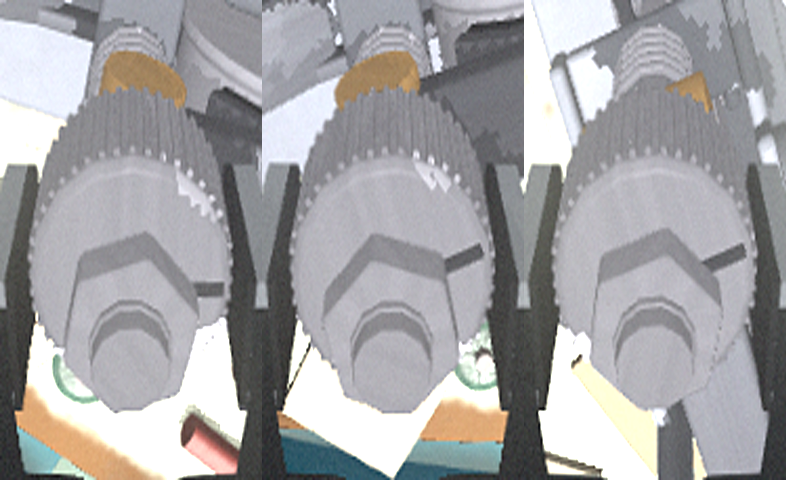

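The notch shifted against the fingers only while the nut was bottomed out (crop 1 to 2). It held through the back-off (crop 2 to 3), where the tool yaw went from 0.772 to 2.342, or 1.57 rad. The grip is firm at 37 N.

```bash
python3 -c "
from workcell import bot; print(bot.job_done())"
```

```text
the job is handed in; nothing more can be done
None
```

I pressed the pedal down to its stop and let it back up, then screwed the nut down until it bottomed out and backed it off about 1.57 rad (a quarter turn). The job is handed in with the fingers still gripping the nut at 37 N; I did not re-measure the bench objects afterwards.

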